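# Steady the rocking egg stand

### The arm

A 6-joint arm with a two-finger parallel gripper is mounted at the origin on the work surface. World frame = base frame: x ahead of the robot, y to its left, z up, the work surface at z = 0. Lengths are in m, angles in degrees, forces in N, time in s.
With the tool pointing down it reaches from about 0.4 to 0.825 m from the base axis. Payload 7 kg.
Tool frame: the origin (TCP) lies on the centre line of the jaws, within the pads' length; the fingertips stand 11 mm ahead of it and the grasp point (between the pads) lies 8 mm behind it; z points along the fingers, y is the line along which they close (so a half turn about z gives the same grasp; the last joint's range is limited). The gripper opens to 88 mm and grips with 3 to 60 N. Pads are 19 mm wide; open, the fingers measure 130 mm over their backs; the gripper's body (78 mm by 193 mm) begins 47 mm behind the grasp point.
Start: joints at [83.199, 20.546, 0.682, 0, -70.136, -16.507], TCP at [0.267, 0.62, 0.238] pointing down, gripper open.
Joint ranges: [-176.03, 176.03], [-82.01, 121.73], [-58.28, 71.71], [-173.87, 95.51], [-174.79, -0.11], [-173.66, 173.66]. Speed limits (degrees/s): [136.94, 136.94, 172.46, 180, 180, 180].

### API

Orientations are given as [roll, pitch, yaw] about the fixed x, y, z axes, in that order (R = Rz(yaw) Ry(pitch) Rx(roll)).
In Python, from plant import r, capture, camera_model, job gives the robot as it stands.
- The arm moves only by the tool drive_tool, never from a script. Its argument "increments" is a list that holds one entry, the list of rows, each a list of 5 numbers: the gripper's target within -1 to 1 (fully open at 1, half-way at 0, shut at -1), then the shift along the tool's x, y, z scaled (see below), then the turn about the tool's z scaled (see below). In form: [[[gripper, tx, ty, tz, roll], ...]]. A call has 1 to 5 rows; each row is the pose to reach, as a shift and turn from the pose commanded when the call began, along the tool's axes at that moment, turning the shorter way round; what a row does not reach only later rows make up. The controller multiplies each number of a shift by 120 mm and each number of a turn by 360 degrees. A row lasts 1/8 s, in which the tool goes at most 62.5 mm and 10.7 degrees, less where a joint would pass 70% of its speed; a pose out of reach is approached as far as the arm can. A call with a number of a shift or a turn outside -1 to 1 is refused whole. A call with a gripper value outside its range is refused whole. The fingers move at their own pace and stop on an object; "squeeze" is the grip in N (left out, the last holds). Time passes only in rows, so rows that repeat a pose let the fingers close. It gives the time, the measured TCP pose, the force, the opening and the grip force at its end, in the units of the state.
- r.get_state(): the state, without advancing time (a new reading comes with each control period).
- capture(name): name is "scene" or "top"; returns the picture (384x512x3 uint8, red, green, blue); there is no depth.
- camera_model(name): a dict with "camera_matrix" (3x3 intrinsics, pixels), "rvec" (rotation vector, rad) and "tvec" (3), from world to camera coordinates, as OpenCV has them. Camera axes: x right, y down, z forward; pixel columns grow to the right and rows downward; lengths in m; the calibration is good to about 2 mm. A picture is of the moment at which its call begins. camera_model takes no time and is no camera call.
- job.close_job(): hands the job in; it is judged then, once.
The state is a dict: "time_s": time; "joints": joint angles; "qd": joint speeds; "joint_torque": joint torques, N m; "tcp_pos": TCP position; "eef_rot": TCP orientation; "contact_force": force on the tool from outside, world axes, zero at the start; "moment": the same for the moment, N m; "gripper_width": finger opening in m; "gripper_force": force on a finger pad.
Only numpy, scipy, OpenCV 4.12 (cv2) and the standard library are available. Lean on these libraries where they do the work, as an engineer would, in place of code of your own. Each camera call takes 0.05 s, during which the arm holds its last target. There are 200 camera calls.

### The job

In the fossil store, the four-footed steel egg stand on the plywood board rocks, because two of its feet sit up on the raised aluminium strip that runs across the board. Turn the stand about its own middle until it straddles the strip, with two feet on the plywood either side, so that it stands level on all four feet, still in the middle of the board. Leave the other, identical stand, which already stands firm on the bare table, alone.

Things in the scene. Friction and masses are not known exactly. Their poses are not given: they have to be found in the camera images.
- stand_collar (a point): Stand to turn, loose, 0.25-0.5 kg, two feet on the strip, leaning 8 deg. Crossed steel bars 150 x 18 x 10 mm; under each end a leg with a 16 mm ball foot (75 from centre); upright collar tube, 50 outer diameter, 45 high: grasp here, across the outside, any direction. Point: on the collar's axis, 65 above foot undersides, 20 below rim, 24 above the bars. x, y: along the bars; z: up the collar.
- board_mid (a point): Plywood board fixed to the table, 260 x 220 mm, 18 thick; aluminium strip 34 wide, 10 high across its middle. Point: middle of the board at the plywood's top face. x: along the 260 side; y: along the strip. The collar starts within 15 mm of it in plan, its x bar within 9 deg of the strip; it is steady with both bars at 45 deg to the strip (15 either way). A small loose shell fragment lies near a corner.
- twin_collar (a point): The other stand, not to be touched: same make and size as the first, loose, standing level on the bare table. Point at the same place on its collar, 65 mm above the table.
Things that resemble listed ones, but are neither listed nor needed, are in the scene too. Leave any orange or purple look-alike of the part that bears stand_collar alone.

How it is judged (in metres and radians):
At the end, for the whole second after the job is handed in: The stand is level (within 2 degrees) and at rest, its feet down on the plywood (height within 4 mm), its axis within 20 mm of the middle of the board (angle between stand_collar's own z axis and vertical below 0.035 rad and horizontal distance between stand_collar and board_mid below 0.02 m and z of stand_collar in the frame of board_mid between 0.061 and 0.069 m and linear speed of stand below 0.01 m/s and angular speed of stand below 0.1 rad/s); the robot touches nothing.
It fails at once if the other stand is moved more than 20 mm (distance of twin_collar from where it was at the start of the episode above 0.02 m).
It fails at once if the stand is tipped over (more than 35 degrees) (angle between stand_collar's own z axis and vertical above 0.61 rad).
It also fails if it takes over 32 s, if anything falls off the work surface, if the arm or the gripper's body presses on something with over 40 N, if the wrist force passes 120 N, or if a joint passes its speed limit or range.

## Working session

There is one attempt and no reset: what is moved stays moved. The work goes in short steps, Python scripts to look and compute and a tool call to move; the robot and the scene stay as the last step left them, time stands still between calls to the robot, and variables do not carry over. Pictures are saved under pics/ and viewed, at most 10 in all, crops included, and the job is handed in when it is done.

Besides the shell and the picture viewer there is one more tool, called after "Emit:" as name([rows], argument=value, ...), one row to a line, values as JSON. drive_tool: Moves the arm, as the interface text tells. Its arguments: {"type":"object","properties":{"increments":{"type":"array"},"squeeze":{"type":"number"}},"required":["increments"]}

```bash
mkdir -p pics; python3 - <<'E'
from plant import r,capture,camera_model,job
import cv2
for n in("scene","top"):
    im=capture(n); cv2.imwrite(f"pics/{n}0.png",im[:,:,::-1])
    m=camera_model(n); print(n,m)
s=r.get_state(); print(s["time_s"],s["tcp_pos"],s["eef_rot"],s["gripper_width"],s["contact_force"])
E
```

```text
scene {'camera_matrix': array([[364.72134259,   0.        , 257.3789006 ],
       [  0.        , 364.72134259, 193.93860346],
       [  0.        ,   0.        ,   1.        ]]), 'rvec': array([ 1.4526233 ,  2.18645471, -0.81280468]), 'tvec': array([ 0.14035952, -0.25684307,  1.05648541])}
top {'camera_matrix': array([[416.03896592,   0.        , 257.83782854],
       [  0.        , 416.03896592, 182.84387777],
       [  0.        ,   0.        ,   1.        ]]), 'rvec': array([ 2.17652921, -2.13469334,  0.08433102]), 'tvec': array([0.03627512, 0.39979683, 1.04413778])}
0.1 [0.26694491 0.61951998 0.23669695] [ 1.79913007e+02 -8.83509168e-03 -2.33150874e+01] 0.08802958473235806 [-0.02037988 -0.63176123 -0.76056804]
```

View pics/scene0.png

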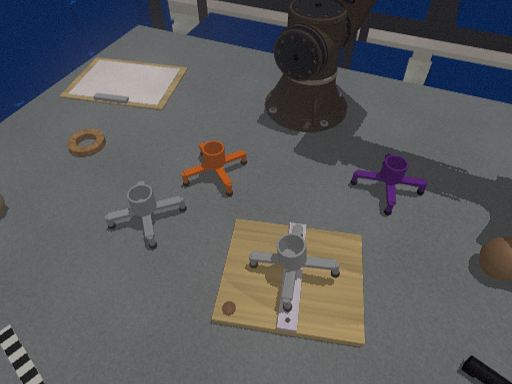

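View pics/top0.png

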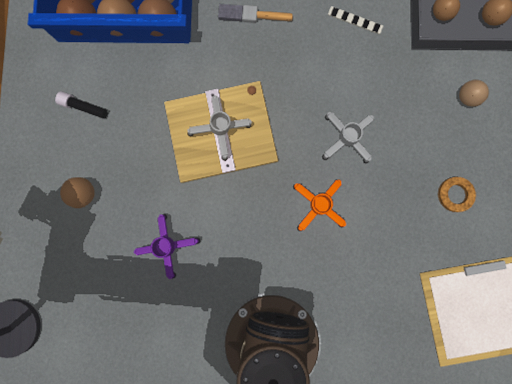

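The scene picture shows the grey stand on the board at about (291,250), with its collar rim on top. In the top picture it is at (220,123), with board corners at about (166,101), (261,82), (277,160) and (181,181). The twin is at (351,134) in the top picture. I'll zoom in to measure more closely.

```bash
python3 - <<'E'
import cv2,numpy as np
t=cv2.imread("pics/top0.png");s=cv2.imread("pics/scene0.png")
a=cv2.resize(t[75:190,160:285],None,fx=4,fy=4,interpolation=cv2.INTER_CUBIC)
b=cv2.resize(s[220:310,240:345],None,fx=4,fy=4,interpolation=cv2.INTER_CUBIC)
cv2.imwrite("pics/tz.png",a);cv2.imwrite("pics/sz.png",b)
h=cv2.cvtColor(t,cv2.COLOR_BGR2HSV)
m=cv2.inRange(h,(12,70,80),(30,255,255));m[:,:160]=0;m[:,285:]=0;m[:75]=0;m[190:]=0
p=cv2.findNonZero(m); print(cv2.boxPoints(cv2.minAreaRect(p)),cv2.minAreaRect(p))
E
```

```text
[[162.2125   101.69325 ]
 [260.30484   80.112946]
 [278.13736  161.16978 ]
 [180.04501  182.75009 ]] ((220.1749267578125, 131.4315185546875), (82.99524688720703, 100.43811798095703), 77.59258270263672)
```

View pics/tz.png

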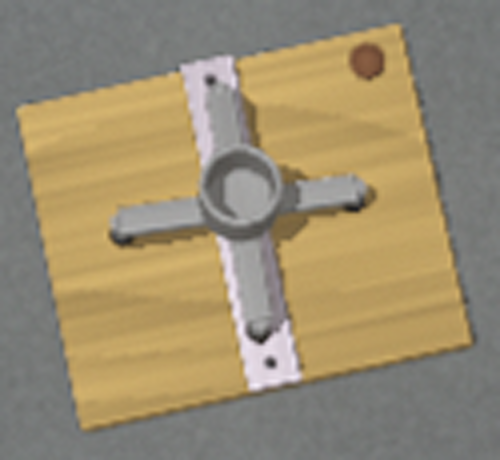

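View pics/sz.png

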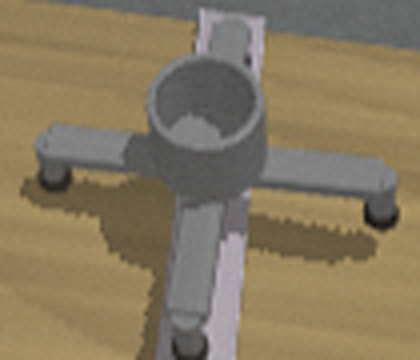

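In the zoomed top view the board corners are at (18,105), (401,25), (473,345) and (83,430), and the rim centre is at (241,187). The ball feet are at about (122,236), (354,206) and (260,332). In the zoomed scene view the rim is at (206,102), with feet at (55,180), (381,213) and (190,345). I'll fit the stand's pose to these.

```bash
cat > h.py <<'E'
import cv2,numpy as np
from plant import r,capture,camera_model,job
C={n:camera_model(n) for n in("scene","top")}
def proj(n,P):
    c=C[n];return cv2.projectPoints(np.atleast_2d(np.array(P,float)),c["rvec"],c["tvec"],c["camera_matrix"],None)[0][:,0]
def back(n,uv,z):
    c=C[n];R=cv2.Rodrigues(c["rvec"])[0];o=-R.T@c["tvec"]
    d=(R.T@np.linalg.solve(c["camera_matrix"],np.c_[np.atleast_2d(uv),np.ones(len(np.atleast_2d(uv)))].T)).T
    return o+d*((z-o[2])/d[:,2:])
def unz(p,ox,oy,f=4): return (np.array(p,float)+.5)/f-.5+[ox,oy]
E
python3 - <<'E'
from h import *
from scipy.optimize import least_squares
from scipy.spatial.transform import Rotation as Ro
B=back("top",unz([(18,105),(401,25),(473,345),(83,430)],160,75),.018)
print(B.round(4),B.mean(0),np.linalg.norm(np.roll(B,-1,0)-B,axis=1))
H=back("top",unz([(210,80),(271,363)],160,75),.028);print("strip",H,np.degrees(np.arctan2(*(H[0]-H[1])[[1,0]])))
print("twin approx",back("top",[(351,134)],.085))
loc=np.array([[0,0,.02],[0,.075,-.057],[0,-.075,-.057],[-.075,0,-.057]])
tu=unz([(241,187),(122,236),(354,206),(260,332)],160,75)
su=unz([(206,102),(55,180),(381,213),(190,345)],240,220)
# scene: left foot= image-left in scene; match below
for perm in([0,1,2,3],[0,2,1,3]):
  for far in(-1,1):
    locs=loc[perm]*[far,1,1]
    def f(x):
        R=Ro.from_rotvec([0,0,x[5]])*Ro.from_rotvec([x[3],x[4],0])
        return np.r_[(proj("top",R.apply(loc)+x[:3])-tu).ravel(),(proj("scene",R.apply(locs)+x[:3])-su).ravel()]
    q=least_squares(f,[B.mean(0)[0],B.mean(0)[1],.09,0,0,np.radians(12)])
    R=Ro.from_rotvec([0,0,q.x[5]])*Ro.from_rotvec([q.x[3],q.x[4],0])
    print(perm,far,q.cost,q.x[:3],np.degrees(q.x[3:]),"axis",R.apply([0,0,1]));
    if q.cost<60: print(q.fun.reshape(-1,2).round(1),"rim",R.apply([0,0,.02])+q.x[:3])
E
```

```text
[[ 0.6123  0.2959  0.018 ]
 [ 0.6697  0.0443  0.018 ]
 [ 0.4573 -0.0064  0.018 ]
 [ 0.3976  0.2441  0.018 ]] [0.53420652 0.14448783 0.018     ] [0.25800935 0.21838215 0.25756108 0.22080258]
strip [[0.62760121 0.16795694 0.028     ]
 [0.44187451 0.12279418 0.028     ]] 13.667229564450853
twin approx [[ 0.51545314 -0.18100987  0.085     ]]
[0, 1, 2, 3] -1 3295.2485340230874 [0.52215524 0.10751347 0.02248224] [ 99.06012212  51.51680311 -38.75967557] axis [-0.18184166 -0.91145898 -0.36902052]
[0, 1, 2, 3] 1 4279.038322917548 [0.50939563 0.15371516 0.03000326] [  28.67540782  -21.39139478 -139.33714401] axis [-0.0401746   0.58322567  0.8113161 ]
[0, 2, 1, 3] -1 2.1779038420635617 [0.53623804 0.13661222 0.08670932] [ 7.73254183  0.12116611 10.95283737] axis [ 0.02763434 -0.13169736  0.99090471]
[[ 0.8 -0.1]
 [ 0.9 -0. ]
 [ 0.5 -0.6]
 [ 0.1  0.2]
 [ 0.1 -0.3]
 [ 1.  -0.7]
 [ 0.2  0.4]
 [ 0.4  0.7]] rim [0.53679073 0.13397828 0.10652741]
[0, 2, 1, 3] 1 965.9063396018527 [0.50208503 0.13192775 0.03605858] [  6.54951479 -66.94708508  10.72758339] axis [-0.88517316 -0.2590963   0.38644222]
```

The fit is good, with residuals of 1 px or less. The collar is at (0.536, 0.137, 0.087) with its x bar at 11° and a 7.7° lean. The board middle is at (0.534, 0.1445) with the strip at 13.6°. I'll move above the collar now.

Emit:
drive_tool([
  [[1,0.23,0.18,0,0],[1,0.46,0.35,0,0],[1,0.69,0.53,0,0],[1,0.914,0.704,0,0]],
], squeeze=25)

```text
time_s: 0.6
tcp_pos: [0.3347, 0.4976, 0.2371]
eef_rot: [180.0, 0.0, -23.3]
contact_force: [0.1, 0.4, 0.1]
gripper_width: 0.0875
gripper_force: 0.0
```

Emit:
drive_tool([
  [[1,0.23,0.18,0,0],[1,0.46,0.35,0,0],[1,0.69,0.53,0,0],[1,0.914,0.704,0,0]],
])

```text
time_s: 1.1
tcp_pos: [0.402, 0.3767, 0.2373]
eef_rot: [180.0, 0.0, -23.3]
contact_force: [0.1, 0.7, 0.6]
gripper_width: 0.0877
gripper_force: 0.0
```

Emit:
drive_tool([
  [[1,0.23,0.18,0,0],[1,0.46,0.35,0,0],[1,0.69,0.53,0,0],[1,0.914,0.704,0,0]],
])

```text
time_s: 1.6
tcp_pos: [0.4692, 0.2557, 0.2373]
eef_rot: [180.0, 0.0, -23.3]
contact_force: [-0.2, 0.5, 0.6]
gripper_width: 0.0877
gripper_force: 0.0
```

Emit:
drive_tool([
  [[1,0.23,0.18,0,0.01],[1,0.46,0.35,0.15,0.02],[1,0.69,0.53,0.3,0.03],[1,0.914,0.704,0.4,0.03],[1,0.914,0.704,0.4,0.03]],
])

```text
time_s: 2.22
tcp_pos: [0.5361, 0.1338, 0.1879]
eef_rot: [179.8, 0.1, -34.3]
contact_force: [-1.0, 0.6, 0.3]
gripper_width: 0.0877
gripper_force: 0.0
```

```bash
python3 - <<'E'
from h import *
s=r.get_state(); print(s["time_s"],s["tcp_pos"],s["eef_rot"],s["joints"],s["contact_force"])
E
```

```text
2.225 [0.53609119 0.13383385 0.18793692] [ 1.79838686e+02  7.81989568e-02 -3.42691608e+01] [ 3.43187338e+01  1.13985672e+01 -1.88459817e+01 -1.60724339e-02
 -5.99341803e+01  2.14202894e+01] [-0.97173801  0.59390415  0.2896867 ]
```

Emit:
drive_tool([
  [[1,-0.01,-0.014,0.25,0],[1,-0.01,-0.014,0.5,0],[1,-0.01,-0.014,0.7,0],[1,-0.01,-0.014,0.84,0],[1,-0.01,-0.014,0.84,0]],
])

```text
time_s: 2.85
tcp_pos: [0.5353, 0.1381, 0.0878]
eef_rot: [179.9, 0.1, -34.1]
contact_force: [-0.2, -0.3, 0.9]
gripper_width: 0.0877
gripper_force: 0.0
```

Emit:
drive_tool([
  [[0.4,0,0,0,0],[0.2,0,0,0,0],[0,0,0,0,0],[-0.3,0,0,0,0],[-0.3,0,0,0,0]],
])

```text
time_s: 3.48
tcp_pos: [0.5362, 0.1378, 0.0891]
eef_rot: [180.0, -0.0, -34.1]
contact_force: [-1.0, -0.7, 4.0]
gripper_width: 0.0512
gripper_force: 24.5
```

```bash
python3 - <<'E'
from h import *
s=r.get_state(); print(s["time_s"],s["tcp_pos"],s["eef_rot"],s["gripper_width"],s["gripper_force"],s["contact_force"])
im=capture("scene");cv2.imwrite("pics/g.png",cv2.resize(im[170:330,210:380,::-1],None,fx=3,fy=3))
E
```

```text
3.475 [0.53619019 0.13779957 0.08909259] [ 1.79986427e+02 -8.82243368e-03 -3.40950509e+01] 0.05122345131946338 24.484033061817172 [-0.97386791 -0.72890767  3.95401193]
```

View pics/g.png

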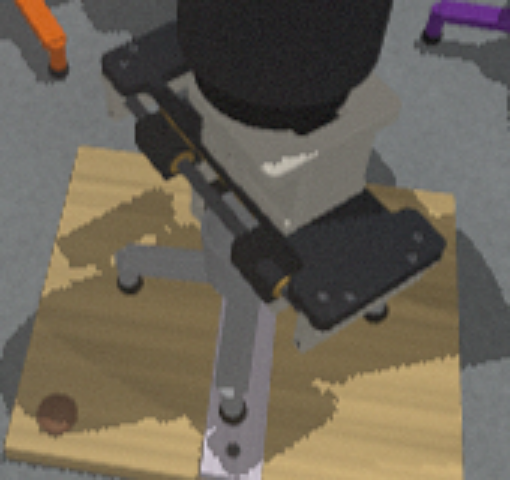

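The gripper has the collar, at a width of 51 mm. Next I'll lift it, turn it and centre it.

Emit:
drive_tool([
  [[-0.3,0,0,-0.07,0],[-0.3,0,0,-0.14,0],[-0.3,0,0,-0.22,0],[-0.3,-0.045,-0.04,-0.25,0],[-0.3,-0.045,-0.04,-0.25,0]],
], squeeze=35)

```text
time_s: 4.15
tcp_pos: [0.5346, 0.1457, 0.1192]
eef_rot: [-179.9, -0.0, -34.1]
contact_force: [-0.2, -1.5, -4.6]
gripper_width: 0.0506
gripper_force: 34.2
```

Emit:
drive_tool([
  [[-0.3,0,0,0,0.025],[-0.3,0,0,0,0.05],[-0.3,0,0,0,0.075],[-0.3,0,0,0,0.1],[-0.3,0,0,0,0.118]],
])

```text
time_s: 4.78
tcp_pos: [0.5341, 0.145, 0.1183]
eef_rot: [180.0, -0.0, -76.8]
contact_force: [-0.5, 0.8, -4.1]
gripper_width: 0.0506
gripper_force: 34.2
```

Emit:
drive_tool([
  [[-0.3,0,0,0,0],[-0.3,0,0,0,0]],
])

```text
time_s: 5.03
tcp_pos: [0.5343, 0.145, 0.1186]
eef_rot: [180.0, -0.0, -76.4]
contact_force: [-0.2, 0.1, -4.9]
gripper_width: 0.0511
gripper_force: 34.2
```

```bash
python3 - <<'E'
from h import *
s=r.get_state(); print(s["time_s"],s["tcp_pos"],s["eef_rot"],s["gripper_width"],s["gripper_force"],s["contact_force"])
im=capture("scene");cv2.imwrite("pics/g2.png",cv2.resize(im[170:340,210:380,::-1],None,fx=3,fy=3))
E
```

```text
5.025 [0.53434661 0.14503924 0.11856785] [ 1.79980522e+02 -4.26871193e-03 -7.64396852e+01] 0.05107912649829117 34.17214307199174 [-0.17527342  0.09840393 -4.90825845]
```

View pics/g2.png

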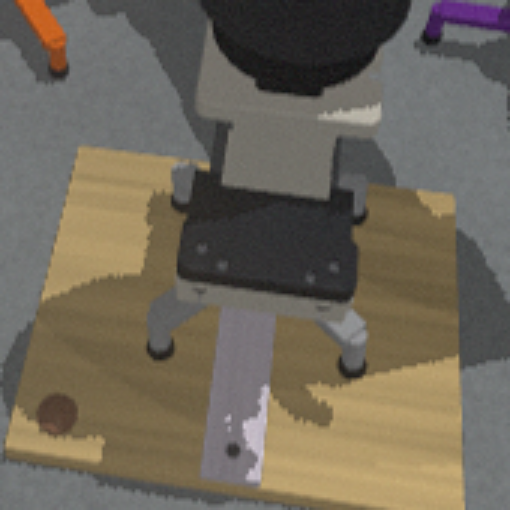

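The stand hangs with two feet on either side of the strip, so I'll lower it gently.

Emit:
drive_tool([
  [[-0.3,0,0,0.07,0],[-0.3,0,0,0.13,0],[-0.3,0,0,0.17,0],[-0.3,0,0,0.2,0],[-0.3,0,0,0.2,0]],
])

```text
time_s: 5.7
tcp_pos: [0.5343, 0.1449, 0.0944]
eef_rot: [180.0, -0.0, -76.6]
contact_force: [0.1, -0.7, -4.6]
gripper_width: 0.051
gripper_force: 34.2
```

Emit:
drive_tool([
  [[-0.3,0,0,0.015,0],[-0.3,0,0,0.03,0],[-0.3,0,0,0.03,0]],
], squeeze=15)

```text
time_s: 6.08
tcp_pos: [0.5344, 0.145, 0.0911]
eef_rot: [180.0, -0.0, -76.6]
contact_force: [-0.4, 0.5, -4.2]
gripper_width: 0.0498
gripper_force: 14.9
```

Emit:
drive_tool([
  [[-0.3,0,0,0.012,0],[-0.3,0,0,0.024,0],[-0.3,0,0,0.024,0]],
])

```text
time_s: 6.45
tcp_pos: [0.5344, 0.145, 0.0881]
eef_rot: [180.0, -0.0, -76.6]
contact_force: [0.2, -0.3, -4.6]
gripper_width: 0.0501
gripper_force: 14.9
```

Emit:
drive_tool([
  [[-0.3,0,0,0.012,0],[-0.3,0,0,0.024,0],[-0.3,0,0,0.024,0]],
])

```text
time_s: 6.82
tcp_pos: [0.5349, 0.1454, 0.0858]
eef_rot: [-179.9, 0.0, -76.6]
contact_force: [0.1, 1.3, -0.7]
gripper_width: 0.0497
gripper_force: 14.9
```

The feet are touching down. I'll go 1 mm lower, then release and back off.

Emit:
drive_tool([
  [[-0.3,0,0,0.01,0],[-0.3,0,0,0.01,0]],
], squeeze=5)

```text
time_s: 7.08
tcp_pos: [0.5347, 0.1453, 0.0843]
eef_rot: [-180.0, 0.0, -76.6]
contact_force: [0.3, 1.2, -1.4]
gripper_width: 0.0498
gripper_force: 5.0
```

Emit:
drive_tool([
  [[0.3,0,0,0,0],[0.6,0,0,0,0],[1,0,0,0,0],[1,0,0,0,0],[1,0,0,0,0]],
])

```text
time_s: 7.7
tcp_pos: [0.5345, 0.145, 0.0842]
eef_rot: [-180.0, -0.0, -76.6]
contact_force: [0.6, 0.1, 0.6]
gripper_width: 0.0869
gripper_force: 0.0
```

Emit:
drive_tool([
  [[1,0,0,-0.15,0],[1,0,0,-0.35,0],[1,0,0,-0.6,0],[1,0,0,-0.9,0],[1,0,0,-1,0]],
])

```text
time_s: 8.32
tcp_pos: [0.5354, 0.1455, 0.2066]
eef_rot: [-179.8, 0.1, -76.6]
contact_force: [0.2, 0.4, 0.4]
gripper_width: 0.0875
gripper_force: 0.0
```

Emit:
drive_tool([
  [[1,0.4,0,0,0],[1,0.8,0,0,0],[1,1,0,0,0],[1,1,0,0,0]],
])

```text
time_s: 8.82
tcp_pos: [0.5621, 0.0268, 0.2035]
eef_rot: [179.9, -0.0, -76.7]
contact_force: [0.3, -0.5, -0.1]
gripper_width: 0.0878
gripper_force: 0.0
```

```bash
python3 - <<'E'
from h import *
s=r.get_state(); print(s["time_s"],s["tcp_pos"],s["gripper_width"],s["contact_force"])
a=capture("scene")[:,:,::-1];b=capture("top")[:,:,::-1]
A=cv2.resize(a[210:330,230:350],None,fx=3.2,fy=3.2,interpolation=cv2.INTER_CUBIC);B=cv2.resize(b[70:190,160:280],None,fx=3.2,fy=3.2,interpolation=cv2.INTER_CUBIC)
cv2.imwrite("pics/end.png",np.hstack([A,B]))
E
```

```text
8.825 [0.56207213 0.02675983 0.20346526] 0.08782990362984906 [ 0.30597863 -0.49236822 -0.14817436]
```

View pics/end.png

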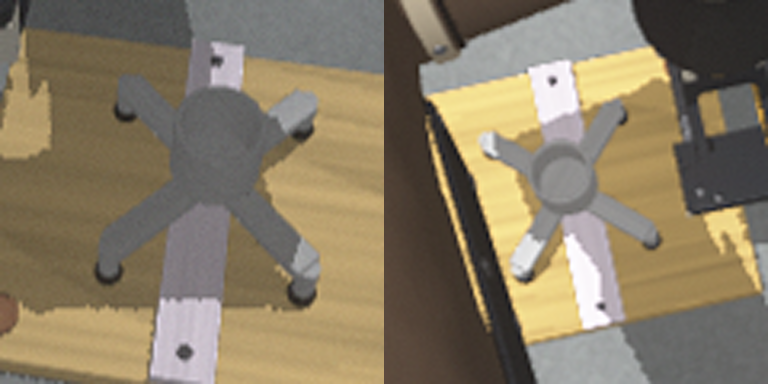

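The stand straddles the strip. In the left (scene) half, the rim is at (218,130) and the feet are at (125,108), (302,127), (108,270) and (302,292). In the right (top) half, the rim is at (564,172). I'll check the lean and position numerically.

```bash
python3 - <<'E'
from h import *
from scipy.optimize import least_squares
from scipy.spatial.transform import Rotation as Ro
su=unz([(218,130),(125,108),(302,127),(108,270),(302,292)],230,210,3.2)
tu=unz([(180,172),(237,117),(269,240),(137,273)],160,70,3.2)
F=.075
P=dict(o=[0,0,.02],a=[F,0,-.057],b=[0,F,-.057],c=[-F,0,-.057],d=[0,-F,-.057])
best=None
for k in range(4):
    ring="abcd"; 
    ps=back("scene",su[1:],.026); pt=back("top",tu[1:],.026)
    break
lab=lambda p:np.round((np.degrees(np.arctan2(p[:,1]-.1445,p[:,0]-.534))+32)/90).astype(int)%4
L=np.array([P[q] for q in["o"]+["abcd"[i] for i in lab(ps)]]);T=np.array([P[q] for q in["o"]+["abcd"[i] for i in lab(pt)]])
def f(x):
    R=Ro.from_rotvec([0,0,x[5]])*Ro.from_rotvec([x[3],x[4],0])
    return np.r_[(proj("top",R.apply(T)+x[:3])-tu).ravel(),(proj("scene",R.apply(L)+x[:3])-su).ravel()]
q=least_squares(f,[.534,.1445,.083,0,0,-.55]);print(q.cost,q.x[:3].round(4),np.degrees(q.x[3:]).round(1));print(f(q.x).reshape(-1,2).round(1))
E
```

```text
3.284592884633917 [0.5354 0.1469 0.079 ] [ -0.4   1.7 -29.5]
[[-0.2 -1. ]
 [ 0.3  0.3]
 [ 0.1  0.2]
 [ 1.5  0. ]
 [ 0.3 -0.9]
 [ 1.1  0.4]
 [ 0.1 -0.1]
 [ 0.3  0.4]
 [-0.4  0.3]]
```

The position is good: 3 mm off-centre and 43° to the strip. The fit reads the height about 5 mm low, as it did on the first measurement, so the feet are down on the plywood. The gripper is clear, so I'm handing in.

```bash
python3 -c "
from plant import job
print(job.close_job())"
```

```text
the job is handed in; nothing more can be done
None
```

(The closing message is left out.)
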